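Clamp the carving blank in the bench holder

ROBOT

A 6-joint arm with a two-finger parallel gripper is mounted at the origin on the work surface. World frame = base frame: x ahead of the robot, y to its left, z up, the work surface at z = 0. Lengths are in m, angles in rad, forces in N, time in s.
With the tool pointing down it reaches from about 0.325 to 0.925 m from the base axis. Payload 3.1 kg.
Tool frame: the origin (TCP) lies at the very end of the fingers, on their centre line; the grasp point (between the pads) lies 19 mm behind it; z points along the fingers, y is the line along which they close (so a half turn about z gives the same grasp; the last joint's range is limited). The gripper opens to 85 mm and grips with 20 to 120 N. Pads are 22 mm wide; open, the fingers measure 114 mm over their backs; the gripper's body (76 mm by 85 mm) begins 54 mm behind the grasp point. The pads swing forward as they close: fully open they stand 13 mm farther back than shut.
Start: joints at [-1.273, 0.217, 1.613, -0, 1.311, -0.112], TCP at [0.249, -0.573, 0.195] pointing down, gripper open.
Joint ranges: [-2.75, 2.75], [-0.78, 2.1], [0.31, 2.55], [-1.13, 4.27], [0.13, 2.63], [-2.58, 2.58]. Speed limits (rad/s): [2.79, 2.79, 3.14, 3.14, 3.14, 3.14].

INTERFACE

Orientations are given as a unit quaternion [x, y, z, w].
In Python, from station import state, cams, order gives the robot as it stands.
- The arm moves only by the tool servo_tool, never from a script. Its arguments are lists of equal length, an entry for each row: "delta_pos": the shift along the tool's x, y, z in mm, a list of three; "dr": the turn, a rotation vector about the tool's x, y, z in degrees, a list of three; "jaw": the opening, from 0 (shut) to 1 (fully open). A call has 1 to 20 rows; each row shifts and turns the commanded pose from where the row before left it, along the tool's axes as they then stand; what a row does not reach is not made up. A row lasts 1/10 s, in which the tool goes at most 50 mm and 8.59 degrees, less where a joint would pass 70% of its speed; a pose out of reach is approached as far as the arm can. A call is refused whole if a number of a shift passes 50 or a number of a turn 8.59, either way. A call with a gripper value outside its range is refused whole. The fingers move at their own pace and stop on an object; "grip_force" is the grip in N (left out, the last holds). Time passes only in rows, so rows that do not move let the fingers close. It gives the time, the measured TCP pose, the force, the opening and the grip force at its end, in the units of the state.
- state(): the state, without advancing time (a new reading comes with each control period).
- cams.snapshot(name): name is "scene" or "top" or "wrist"; returns a dict with "img" (420x560x3 uint8, blue, green, red), "fx", "fy", "cx", "cy" (pixels), "D" ([k1, k2, p1, p2, k3] as OpenCV has them; the pictures are not rectified), "rvec" (rotation vector, rad) and "tvec" (3), from world to camera coordinates, as OpenCV has them; the wrist camera has in their place "tool_from_camera" (4x4, takes a point from camera to tool coordinates, whose origin is the TCP and whose axes are the flange's). Camera axes: x right, y down, z forward; pixel columns grow to the right and rows downward; lengths in m; the calibration is good to about 2 mm. A picture is of the moment at which its call begins: read the wrist's pose just before it. There is no depth.
- order.sign_off(): hands the job in; it is judged then, once.
The state is a dict: "t": time; "joint_pos": joint angles; "joint_vel": joint speeds; "tau": joint torques, N m; "eef_pos": TCP position; "ee_rot": TCP orientation; "ft_force": force on the tool from outside, world axes, zero at the start; "ft_torque": the same for the moment, N m; "grip_width": opening from 0.0 (shut) to 1.0 (fully open); "gripper_force": force on a finger pad.
Only numpy, scipy, OpenCV 4.12 (cv2) and the standard library are available. Lean on these libraries where they do the work, as an engineer would, in place of code of your own. Each camera call takes 0.05 s, during which the arm holds its last target. There are 200 camera calls.

TASK

Three cream carving blanks lie in the tray: take the middle-sized one, the only one that properly fits, and set it fully home in the pocket of the carving holder. Then press the sprung hold-down arm down until it clicks and stays down on the blank, and after that swing the locking lever all the way across over the arm's nose; if the lever stands in the arm's way, swing it clear first. Leave the other blanks and everything else on the table where they are.

Things in the scene. Friction and masses are not known exactly. Their poses are not given: they have to be found in the camera images.
- blank: the middle-sized cream blank to be loaded: a plain block 60 mm (its x) by 40 mm (its y) by 45 mm high (its z, upright), about 0.12 kg; origin at the centre of its underside. It stands in any of the tray's three places.
- big_blank: large cream blank, 76 (x) x 50 (y) x 45 mm high, origin at the centre of its underside; too big for the pocket, leave it
- small_blank: small cream blank, 44 (x) x 30 (y) x 45 mm high, origin at the centre of its underside; too small, leave it
- tray: fixed shallow wooden tray, 150 (x) x 290 (y) mm, walls 5 mm thick and 22 mm high, floor 5 mm thick; origin under its centre. The blanks stand side by side along its y, about 92 mm apart, their long sides roughly along its x.
- holder: fixed carving holder on an aluminium plate 10 mm thick; origin on the table under the pocket's centre. The plate runs from -85 mm (robot's side) to +140 mm along its x, 66 mm either side. Dark steel pocket block: 62 (x) x 80 (y) mm, its top 30 mm above the table. The cheeks of the arm's hinge stand at +85 to +109 mm, 40 mm wide in all, 87 mm high, a spring strut behind them.
- pocket (a point): centre of the pocket's floor, 12 mm above the table; the pocket is 44 mm along the holder's x, 64 mm along the holder's y and 18 mm deep, open at the top with a 4 mm chamfer, axes as the holder's. A seated blank has its long side along the holder's y and its top 57 mm above the table.
- holddown (a joint): angle of the hold-down arm (rad): 0 = up (it stands 86 degrees above level), 1.5 = fully down and level, pad on the blank. A spring pushes it up (about 5 N at the nose) until 1.35, beyond which it snaps down and stays.
- holddown_hinge (a point): the arm's hinge axis, level, along the holder's y; 95 mm along the holder's +x from the pocket's centre, 75 mm above the table. The arm swings from up, over the pocket, down towards the holder's -x.
- holddown_nose (a point): middle of the arm's flat end, on the face that is on top when the arm is down and looks away from the robot (holder's +x) while it is up; 157 mm from the hinge, 5 mm above the arm's centre line. The flat end is 36 mm long (139 to 175 mm from the hinge), 30 wide, 10 thick; the arm is a bar 16 wide, 10 thick, with a rubber pad (22 mm across) under it 95 mm from the hinge.
- locklever (a joint): angle of the locking lever (rad), which turns level about an upright pivot and stays where it is left: 0 = points to the holder's -x (clear), 1.57 = shut, pointing to the holder's -y, across above the nose of the lowered arm. It starts anywhere from 0.3 to 1.3; above about 0.85 it stands in the arm's way.
- lever_pivot (a point): the lever's pivot axis (upright), at the underside of the lever's bar, 84 mm above the table, 62 mm along the holder's -x and 52 mm along its +y from the pocket's centre. The bar is 16 mm wide, 6 mm thick.
- lever_knob (a point): middle of the lever's upright round black knob, 18 mm in diameter and 44 mm tall (90 to 134 mm above the table), 72 mm from the pivot at the lever's free end
- cup: lidded white paper cup, 86 mm across the lid, 110 mm tall, by the tray's far side; origin under its centre; leave it
- ink: black ink bottle, 42 mm in diameter, 68 mm tall, by the holder's -y side; origin under its centre; leave it
- eraser: grey eraser 50 x 21 x 12 mm lying under the lever's sweep; origin at the centre of its underside; leave it
- brush: brush 170 mm long lying in front of the tray; origin near its middle; leave it
- jar: glass jar 60 mm in diameter, 62 mm tall, at the tray's +y end; origin under its centre; leave it
Things that resemble listed ones, but are neither listed nor needed, are in the scene too. What is shaped like the blank but blue or green is not meant.

How it is judged:
On the way, in this order (a step that is already met when the one before it is completed fails the run):
1. the middle-sized blank sits fully home in the pocket, let go, with the arm still up (horizontal distance between blank and pocket below 0.004 m and z of blank in the frame of pocket between -0.003 and 0.003 m and angle between the x axis of blank and the y axis of holder, either way round below 0.1 rad and angle between blank's own z axis and vertical below 0.06 rad and contact force between the fingers and blank below 0.5 N and value of joint holddown below 0.6 rad), for 0.2 s.
2. the hold-down arm is clicked down on the blank while the lever is not yet across (horizontal distance between blank and pocket below 0.004 m and z of blank in the frame of pocket between -0.003 and 0.003 m and angle between the x axis of blank and the y axis of holder, either way round below 0.1 rad and angle between blank's own z axis and vertical below 0.06 rad and value of joint holddown above 1.43 rad and value of joint locklever below 1.2 rad), for 0.2 s.
3. the locking lever is swung fully shut over the arm's nose (value of joint locklever above 1.47 rad and value of joint holddown above 1.43 rad), for 0.2 s.
At the end, for the whole second after the job is handed in: Blank at rest in the pocket (centre within 4 mm, underside within 3 mm of the floor, square and upright to about 0.1 rad), hold-down arm staying down (over 1.43 of 1.5 rad), locking lever shut (over 1.47 of 1.57 rad), all bystanders within 25 mm of their starts (all of step 3 and horizontal distance between blank and pocket below 0.004 m and z of blank in the frame of pocket between -0.003 and 0.003 m and angle between the x axis of blank and the y axis of holder, either way round below 0.1 rad and angle between blank's own z axis and vertical below 0.06 rad and linear speed of blank below 0.02 m/s and distance of each of big_blank, small_blank, cup, ink, eraser, brush, jar from where it was at the start of the episode below 0.025 m); the robot touches nothing.
It fails at once if another blank is knocked over or shifted by 25 mm or more (distance of any of big_blank, small_blank from where it was at the start of the episode above 0.025 m or angle between any of big_blank, small_blank's own z axis and vertical above 0.5 rad).
It fails at once if the cup, ink bottle or jar is knocked over or shifted by 25 mm or more (distance of any of cup, ink, jar from where it was at the start of the episode above 0.025 m or angle between any of cup, ink, jar's own z axis and vertical above 0.5 rad).
It fails at once if the eraser or brush is knocked over or shifted by 25 mm or more (distance of any of eraser, brush from where it was at the start of the episode above 0.025 m or angle between eraser's own z axis and vertical above 0.5 rad).
It also fails if it takes over 72 s, if anything falls off the work surface, if the arm or the gripper's body presses on something with over 40 N, if the wrist force passes 120 N, or if a joint passes its speed limit or range.

## Working session

There is one attempt and no reset: what is moved stays moved. The work goes in short steps, Python scripts to look and compute and a tool call to move; the robot and the scene stay as the last step left them, time stands still between calls to the robot, and variables do not carry over. Pictures are saved under pics/ and viewed, at most 10 in all, crops included, and the job is handed in when it is done.

Besides the shell and the picture viewer there is one more tool, called after "Emit:" by a JSON object that holds its "api" and its "payload", one argument or row to a line. servo_tool: Moves the arm, as the interface text tells. Its arguments: {"type":"object","properties":{"delta_pos":{"type":"array","items":{"type":"array","items":{"type":"number"}}},"dr":{"type":"array","items":{"type":"array","items":{"type":"number"}}},"jaw":{"type":"array","items":{"type":"number"}},"grip_force":{"type":"number"}},"required":["delta_pos","dr","jaw"]}

```bash
mkdir -p pics; ls; cat > h.py <<'E'
import numpy as np,cv2
from station import state,cams,order
from scipy.spatial.transform import Rotation as R
def snap(n,f=None):
    s=state(); d=cams.snapshot(n); 
    if n=="wrist":
        T=np.eye(4);T[:3,:3]=R.from_quat(s["ee_rot"]).as_matrix();T[:3,3]=s["eef_pos"]
        W=T@np.array(d["tool_from_camera"]);C=np.linalg.inv(W)
        d["rvec"]=cv2.Rodrigues(C[:3,:3])[0];d["tvec"]=C[:3,3]
    if f: cv2.imwrite("pics/"+f,d["img"])
    np.save("pics/"+n+".npy",{k:np.array(v) for k,v in d.items()},allow_pickle=True)
    return d
def load(n): return np.load("pics/"+n+".npy",allow_pickle=True).item()
def K(d): return np.array([[d["fx"],0,d["cx"]],[0,d["fy"],d["cy"]],[0,0,1.]],float)
def px2w(d,uv,z):
    n=cv2.undistortPoints(np.array(uv,float).reshape(-1,1,2),K(d),np.array(d["D"],float)).reshape(-1,2)
    M=cv2.Rodrigues(np.array(d["rvec"],float))[0];t=np.array(d["tvec"],float).ravel()
    c=-M.T@t; r=np.c_[n,np.ones(len(n))]@M
    z=np.broadcast_to(z,len(n))
    return c+r*((z-c[2])/r[:,2])[:,None]
def w2px(d,P):
    return cv2.projectPoints(np.array(P,float).reshape(-1,1,3),np.array(d["rvec"],float),np.array(d["tvec"],float),K(d),np.array(d["D"],float))[0].reshape(-1,2)
E
python3 - <<'E'
from h import *
a=snap("top","top0.png");b=snap("scene","scene0.png")
cv2.imwrite("pics/top_b.png",cv2.resize(a["img"],(800,600),interpolation=cv2.INTER_CUBIC))
cv2.imwrite("pics/scene_b.png",cv2.resize(b["img"],(800,600),interpolation=cv2.INTER_CUBIC))
print(state())
E
```

```text
pics
{'t': 0.1, 'joint_pos': array([-1.27321433e+00,  2.17698143e-01,  1.61480856e+00,  1.36081025e-05,
        1.31131821e+00, -1.12229856e-01]), 'joint_vel': array([-0.00025329, -0.00064199, -0.00304772,  0.00154311, -0.00226893,
       -0.00051943]), 'tau': array([-1.17436706e-03, -3.98079443e+01, -3.04969668e+01, -1.95533321e-04,
        4.24191050e-03,  3.63014024e-06]), 'eef_pos': array([ 0.24878409, -0.57244125,  0.19396868]), 'ee_rot': array([ 9.79079877e-01,  2.03473213e-01, -9.67444064e-05, -1.11194851e-03]), 'ft_force': array([-0.12888461, -0.33572196, -0.14789001]), 'ft_torque': array([0.00116197, 0.01387283, 0.0659421 ]), 'gripper_force': 0.0, 'grip_width': 0.9978751922250774}
```

View pics/top_b.png

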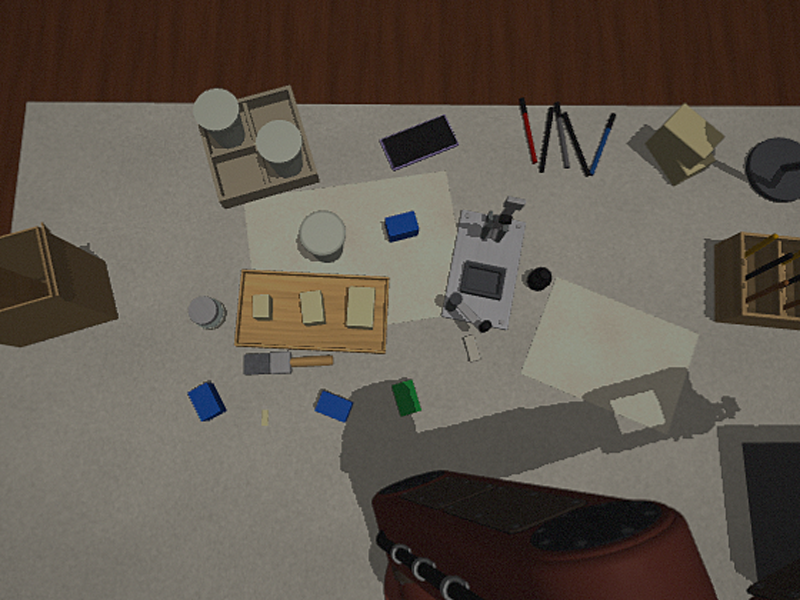

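View pics/scene_b.png

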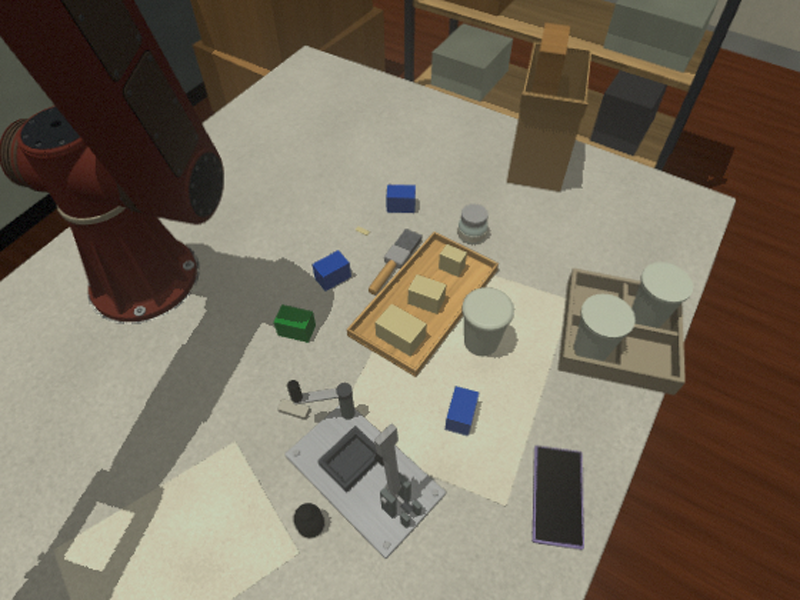

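The top view shows the middle blank at about (312,307) in the middle of the tray. The pocket is at (483,280), the lever pivot near (453,300) and the knob near (485,325). I'll enlarge these.

```bash
python3 - <<'E'
from h import *
d=load("top")
# crop cols 150..390, rows 125..265 
i=d["img"][125:265,195:381]
cv2.imwrite("pics/c1.png",cv2.resize(i,None,fx=4.3,fy=4.3,interpolation=cv2.INTER_CUBIC))
s=1/1.42857
for n,u,z in [("blankmid",(312,307),.05),("pocket",(483,280),.03),("pivot",(454,300),.09),("knob",(485,326),.134),("traycorners",(241,269),.022),("tr",(389,277),.022),("br",(386,353),.022),("bl",(235,347),.022)]:
    print(n,px2w(d,[np.array(u)*s],z).round(4))
E
```

```text
blankmid [[0.5043 0.2382 0.05  ]]
pocket [[ 0.5608 -0.0906  0.03  ]]
pivot [[ 0.5103 -0.0253  0.09  ]]
knob [[ 0.4562 -0.0725  0.134 ]]
traycorners [[0.5845 0.3815 0.022 ]]
tr [[0.5686 0.0925 0.022 ]]
br [[0.4198 0.0986 0.022 ]]
bl [[0.4319 0.3861 0.022 ]]
```

View pics/c1.png

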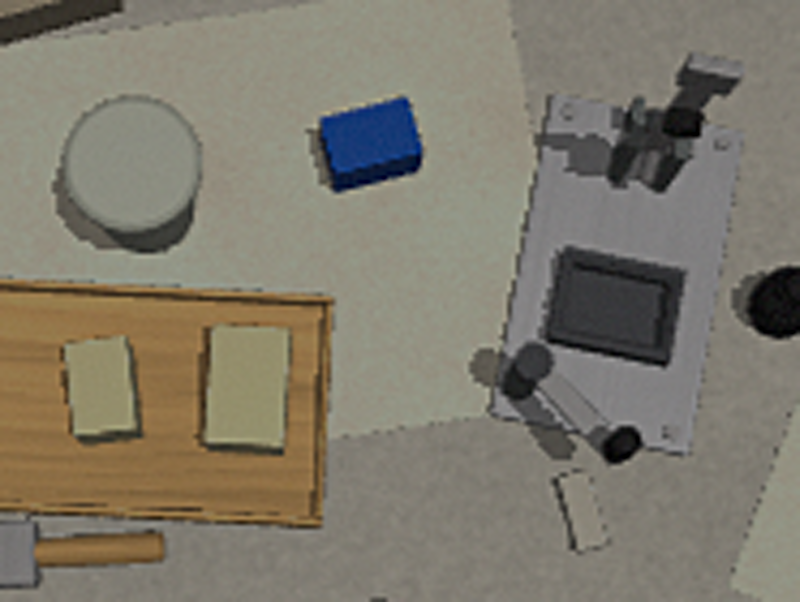

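Crop shows block corners (563,247),(685,266),(668,364),(547,342); plate corners (550,95),(742,130),(690,454),(492,415). The middle blank's top is (65,343),(129,337),(138,432),(74,441), and the knob top is about (626,440).

```bash
python3 - <<'E'
from h import *
d=load("top")
f=lambda L:np.array(L)/4.3+np.array([195,125])
def rep(n,L,z):
    P=px2w(d,f(L),z)[:,:2]; print(n,P.mean(0).round(4),"sides",[round(float(np.linalg.norm(P[i]-P[i-1])),4) for i in range(len(P))],"angs",[round(float(np.degrees(np.arctan2(*(P[i]-P[i-1])[::-1]))),1) for i in range(len(P))]);return P
rep("blk",[(563,247),(685,266),(668,364),(547,342)],.03)
P=rep("plate",[(550,95),(742,130),(690,454),(492,415)],.01)
rep("blank",[(65,343),(129,337),(138,432),(74,441)],.05)
rep("big",[(210,325),(289,326),(285,447),(203,444)],.05)
k=px2w(d,f([(626,440)]),.134)[0,:2]; print("knob",k)
for a in (-6,-8,-10,-12):
    a=np.radians(a);c=P.mean(0)-.0275*np.array([np.cos(a),np.sin(a)]);p=c+[np.cos(a)*-.062-np.sin(a)*.052,np.sin(a)*-.062+np.cos(a)*.052]
    v=k-p;print(np.degrees(a),c,p,np.linalg.norm(v), np.degrees(np.arctan2(v[1],v[0])-a)-180)
E
```

```text
blk [ 0.5614 -0.0909] sides [0.0642, 0.0802, 0.0662, 0.079] angs [-10.8, -99.1, 168.1, 79.5]
plate [ 0.5887 -0.0974] sides [0.2224, 0.1312, 0.2239, 0.1308] angs [-11.3, -100.7, 168.6, 78.7]
blank [0.5034 0.2377] sides [0.0626, 0.0403, 0.0608, 0.04] angs [6.6, -84.5, -173.7, 98.0]
big [0.5052 0.1468] sides [0.0758, 0.0499, 0.0771, 0.0511] angs [-2.7, -90.7, 178.2, 87.8]
knob [ 0.45842807 -0.07524274]
-6.000000000000001 [ 0.56133173 -0.09451447] [ 0.50510685 -0.03631856] 0.06077828815643517 -314.1761903450985
-8.0 [ 0.56144871 -0.09356174] [ 0.50728909 -0.03343907] 0.06430354953946942 -311.4509386308524
-10.0 [ 0.56159887 -0.09261367] [ 0.50957049 -0.03063748] 0.06786144960288089 -308.90580939533874
-12.000000000000002 [ 0.56178202 -0.09167143] [ 0.51194828 -0.02791723] 0.07144310313154843 -306.51512222267297
```

The holder yaw is about -11.3° with the pocket at (0.5616,-0.0914). The lever is at about 0.93 rad, so it's in the arm's way and I'll swing it clear first. I'll also turn the tool so its x runs along the holder's y.

Emit:
{"api": "servo_tool", "payload": {
  "delta_pos": [
    [0,0,0],
    [0,0,0],
    [0,0,0],
    [0,0,0],
    [0,0,0],
    [0,0,0],
    [0,0,0],
    [0,0,0]
  ],
  "dr": [
    [0,0,-7.9],
    [0,0,-7.9],
    [0,0,-7.9],
    [0,0,-7.9],
    [0,0,-7.9],
    [0,0,-7.9],
    [0,0,-7.8],
    [0,0,0]
  ],
  "jaw": [0,0,0,0,0,0,0,0]
}}

```text
t: 0.9
eef_pos: [0.2489, -0.5728, 0.1945]
ee_rot: [0.773, 0.634, 0.0, -0.001]
ft_force: [0.1, 0.1, 0.3]
grip_width: 0.004
gripper_force: 0.0
```

```bash
cat >> h.py <<'E'
YAW=np.radians(-11.3); PK=np.array([.5616,-.0914])
def hold():  # TCP in holder frame (mm) and tool yaw
    s=state();p=s["eef_pos"];v=p[:2]-PK;c,sn=np.cos(YAW),np.sin(YAW)
    M=R.from_quat(s["ee_rot"]).as_matrix()
    print("t %.1f"%s["t"],"TCP holder mm",(1e3*np.array([v[0]*c+v[1]*sn,-v[0]*sn+v[1]*c,p[2]])).round(1),"yaw",np.degrees(np.arctan2(M[1,0],M[0,0])).round(2),"grip",round(s["grip_width"],3),"F",np.round(s["ft_force"],1),"zt",M[:,2].round(4))
E
python3 -c "from h import *;hold()"
```

```text
t 0.9 TCP holder mm [-212.3 -533.3  194.5] yaw 78.67 grip 0.004 F [0.1 0.1 0.3] zt [-4.0e-04  1.2e-03 -1.0e+00]
```

Emit:
{"api": "servo_tool", "payload": {
  "delta_pos": [
    [20,5,0],
    [37,8,0],
    [37,8,0],
    [37,8,0],
    [37,8,0],
    [37,8,0],
    [37,8,0],
    [37,8,0],
    [37,8,0],
    [37,8,0],
    [37,8,0],
    [37,8,0],
    [37,8,0],
    [19,5,0],
    [0,0,0],
    [0,0,0]
  ],
  "dr": [
    [0,0,0],
    [0,0,0],
    [0,0,0],
    [0,0,0],
    [0,0,0],
    [0,0,0],
    [0,0,0],
    [0,0,0],
    [0,0,0],
    [0,0,0],
    [0,0,0],
    [0,0,0],
    [0,0,0],
    [0,0,0],
    [0,0,0],
    [0,0,0]
  ],
  "jaw": [0,0,0,0,0,0,0,0,0,0,0,0,0,0,0,0]
}}

```text
t: 2.5
eef_pos: [0.4475, -0.1204, 0.195]
ee_rot: [0.774, 0.634, -0.0, -0.0]
ft_force: [-0.2, 0.1, 0.7]
grip_width: -0.0
gripper_force: 0.0
```

```bash
python3 - <<'E'
from h import *
hold();d=snap("wrist")
cv2.imwrite("pics/w1.png",cv2.resize(d["img"],(800,600),interpolation=cv2.INTER_CUBIC))
E
```

```text
t 2.5 TCP holder mm [-106.2  -50.8  195. ] yaw 78.66 grip -0.0 F [-0.2  0.1  0.7] zt [-7.e-04 -5.e-04 -1.e+00]
```

View pics/w1.png

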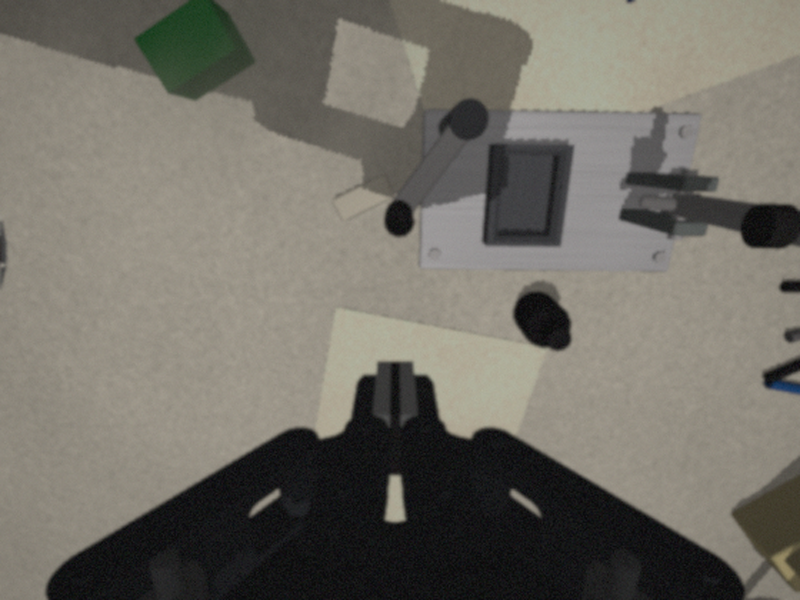

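Wrist view: plate corners (425,110),(700,113),(668,270),(420,267), block corners (488,143),(574,143),(563,245),(485,244), knob top (399,215).

```bash
cat >> h.py <<'E'
def toH(P):
    v=np.atleast_2d(P)[:,:2]-PK;c,s=np.cos(YAW),np.sin(YAW);return 1e3*np.c_[v[:,0]*c+v[:,1]*s,-v[:,0]*s+v[:,1]*c]
def fr(x,y,z):
    c,s=np.cos(YAW),np.sin(YAW);return [PK[0]+(x*c-y*s)/1e3,PK[1]+(x*s+y*c)/1e3,z/1e3]
E
python3 - <<'E'
from h import *
d=load("wrist");s=.7
print("plate",toH(px2w(d,np.array([(425,110),(700,113),(668,270),(420,267)])*s,.01)).round(1).tolist())
print("blk",toH(px2w(d,np.array([(488,143),(574,143),(563,245),(485,244)])*s,.03)).round(1).tolist())
print("knob",toH(px2w(d,np.array([(399,215)])*s,.134)).round(1))
print("exp px pivot",w2px(d,fr(-62,52,90))/s,"plate",w2px(d,[fr(-85,66,10),fr(140,66,10),fr(140,-66,10),fr(-85,-66,10)])/s)
E
```

```text
plate [[-82.8, 66.1], [138.7, 64.7], [139.3, -65.9], [-84.5, -63.1]]
blk [[-35.0, 40.7], [31.6, 40.9], [33.1, -39.1], [-32.0, -38.2]]
knob [[-104.4   -0.5]]
exp px pivot [[466.18193568 121.21558935]] plate [[422.22201865 110.12004173]
 [701.93156699 111.27798762]
 [668.78696927 270.13374759]
 [419.35242403 270.12175752]]
```

Emit:
{"api": "servo_tool", "payload": {
  "delta_pos": [
    [0,0,20],
    [0,0,30],
    [0,0,30],
    [0,0,10],
    [9,0,0],
    [9,0,0],
    [9,0,0],
    [5,-5,0],
    [5,-5,0],
    [5,-4,0],
    [5,-3,0],
    [5,-3,0],
    [6,-3,0],
    [6,-2,0],
    [6,-1,0],
    [0,0,0],
    [-20,0,0],
    [-10,0,-30],
    [0,0,-40],
    [0,0,0]
  ],
  "dr": [
    [0,0,0],
    [0,0,0],
    [0,0,0],
    [0,0,0],
    [0,0,0],
    [0,0,0],
    [0,0,0],
    [0,0,0],
    [0,0,0],
    [0,0,0],
    [0,0,0],
    [0,0,0],
    [0,0,0],
    [0,0,0],
    [0,0,0],
    [0,0,0],
    [0,0,0],
    [0,0,0],
    [0,0,0],
    [0,0,0]
  ],
  "jaw": [0,0,0,0,0,0,0,0,0,0,0,0,0,0,0,0,0,0,0,0]
}}

```text
t: 4.55
eef_pos: [0.4347, -0.0781, 0.1813]
ee_rot: [0.774, 0.634, 0.003, 0.005]
ft_force: [0.5, -0.9, 1.2]
grip_width: -0.004
gripper_force: 0.0
```

```bash
python3 - <<'E'
from h import *
hold();d=snap("wrist")
cv2.imwrite("pics/w2.png",d["img"])
for a in (.1,.2,.4,.6,.9): print(a,w2px(d,fr(-62-72*np.cos(a),52-72*np.sin(a),134)))
E
```

```text
t 4.5 TCP holder mm [-127.   -11.9  181.3] yaw 78.64 grip -0.004 F [ 0.5 -0.9  1.2] zt [ 0.0113 -0.0041 -0.9999]
0.1 [[267.65904237 144.40265504]]
0.2 [[269.16178393 153.82860412]]
0.4 [[274.76016142 171.48888236]]
0.6 [[283.47582238 187.11246211]]
0.9 [[301.38813244 205.82435591]]
```

View pics/w2.png

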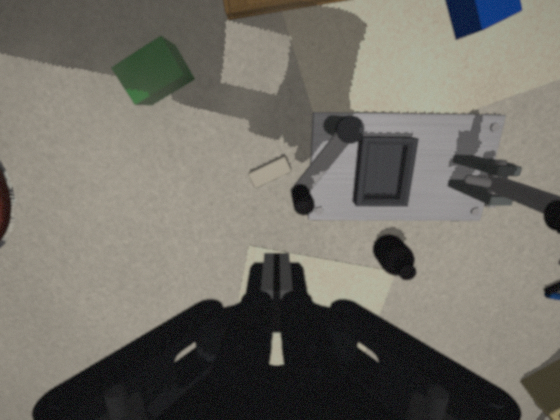

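The lever hardly moved: the knob is at (303,198), so the finger slid off its side. I'll grip the knob and lead it round instead.

```bash
python3 - <<'E'
from h import *
d=load("wrist")
print(toH(px2w(d,[(303,196),(303,200)],.134)))
hold()
E
```

```text
[[-105.67572132    3.9135243 ]
 [-105.58203894    0.54874965]]
t 4.6 TCP holder mm [-128.8  -11.5  178.7] yaw 78.65 grip 0.004 F [ 0.4 -0.5 -0.5] zt [ 0.0073 -0.0027 -1.    ]
```

Emit:
{"api": "servo_tool", "payload": {
  "delta_pos": [
    [6,12,0],
    [6,11,0],
    [0,0,0],
    [0,0,20],
    [0,0,25],
    [0,0,25],
    [0,0,0],
    [0,0,0],
    [0,0,0],
    [0,0,0],
    [0,0,0]
  ],
  "dr": [
    [0,0,0],
    [0,0,0],
    [0,0,0],
    [0,0,0],
    [0,0,0],
    [0,0,0],
    [0,0,0],
    [0,0,0],
    [0,0,0],
    [0,0,0],
    [0,0,0]
  ],
  "jaw": [0.6,0.6,0.6,0.6,0.6,0.6,0.6,0,0,0,0],
  "grip_force": 30
}}

```text
t: 5.7
eef_pos: [0.4561, -0.0692, 0.1065]
ee_rot: [0.773, 0.634, 0.001, 0.001]
ft_force: [0.4, 0.4, -0.4]
grip_width: -0.002
gripper_force: 0.0
```

```bash
python3 -c "from h import *;hold()"
```

```text
t 5.7 TCP holder mm [-107.8    1.1  106.5] yaw 78.68 grip -0.002 F [ 0.4  0.4 -0.4] zt [ 2.3e-03 -7.0e-04 -1.0e+00]
```

```bash
python3 - <<'E'
from h import *
d=snap("wrist");e=snap("scene")
print(w2px(e,fr(-105.5,1,134)),w2px(d,[fr(-105.5,1,134)]))
s=state();print(w2px(d,s["eef_pos"]),w2px(e,s["eef_pos"]))
a=d["img"];c=cv2.resize(e["img"][220:360,170:310],(420,420),interpolation=cv2.INTER_CUBIC)
cv2.imwrite("pics/m1.png",np.hstack([cv2.resize(a[60:330,120:420],(378,420)),c]))
E
```

```text
[[206.70340482 267.67278792]] [[281.51951534 258.8540598 ]]
[[276.6194907  238.49564898]] [[207.88997836 273.04153229]]
```

View pics/m1.png

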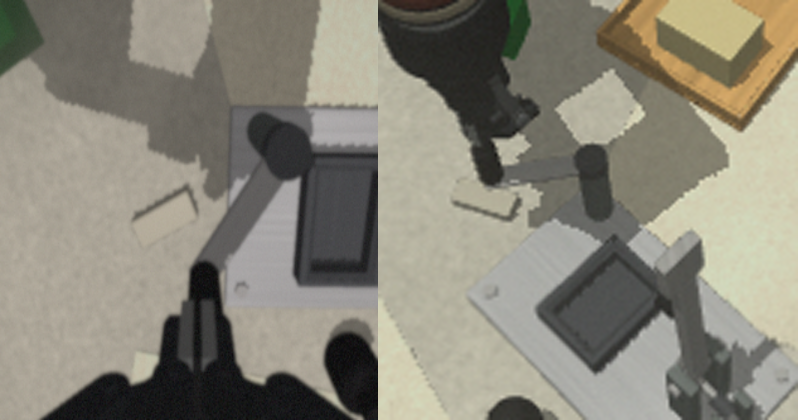

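```bash
python3 - <<'E'
from h import *
d=load("wrist");print(np.array(d["tool_from_camera"]).round(3).tolist(),d["fx"])
for z in (.134,.12,.09): print(z,toH(px2w(d,[(281,232),(277,253)],z)).round(1).tolist())
for h in (0,13,19,30): 
    for x in (0,.011): print(h,x,w2px(d,[ (lambda s:s["eef_pos"]+R.from_quat(s["ee_rot"]).as_matrix()@np.array([x,0,-h/1e3]))(state())]))
i=load("scene")["img"]
cv2.imwrite("pics/m2.png",np.hstack([cv2.resize(d["img"][180:290,220:340],None,fx=3.3,fy=3.8,interpolation=cv2.INTER_CUBIC),cv2.resize(i[240:300,180:240],(400,418),interpolation=cv2.INTER_CUBIC)]))
E
```

```text
[[-0.0, -0.947, -0.32, 0.082], [1.0, 0.0, -0.001, -0.0], [0.001, -0.32, 0.947, -0.179], [0.0, 0.0, 0.0, 1.0]] 293.72490608658376
0.134 [[-105.9, 17.9], [-108.1, 4.8]]
0.12 [[-105.6, 11.9], [-108.1, -2.5]]
0.09 [[-105.1, -1.1], [-107.9, -18.0]]
0 0 [[276.6194907  238.49564898]]
0 0.011 [[276.62123026 223.1999307 ]]
13 0 [[276.64184912 247.14852756]]
13 0.011 [[276.64416709 230.98316652]]
19 0 [[276.65320187 251.5434963 ]]
19 0.011 [[276.65583693 234.94420525]]
30 0 [[276.67599391 260.36972432]]
30 0.011 [[276.67931353 242.9149497 ]]
```

View pics/m2.png

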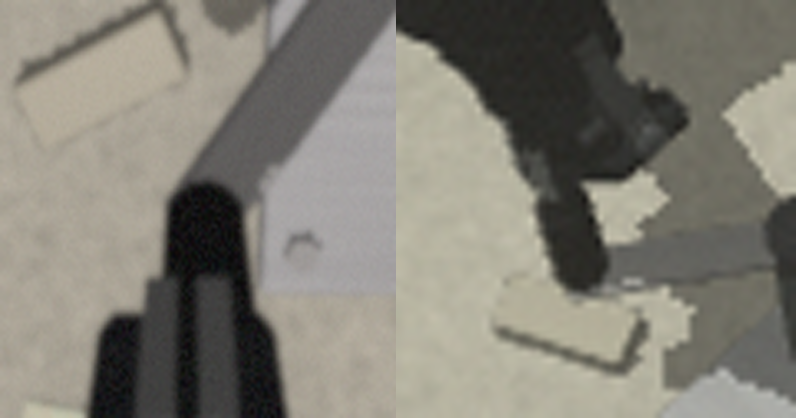

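Emit:
{"api": "servo_tool", "payload": {
  "delta_pos": [
    [0,0,2],
    [0,0,2],
    [0,0,2],
    [0,0,0]
  ],
  "dr": [
    [0,0,0],
    [0,0,0],
    [0,0,0],
    [0,0,0]
  ],
  "jaw": [0,0,0,0]
}}

```text
t: 6.2
eef_pos: [0.4546, -0.0687, 0.0987]
ee_rot: [0.773, 0.634, -0.0, -0.0]
ft_force: [-0.1, -0.4, 0.2]
grip_width: -0.002
gripper_force: 0.0
```

```bash
python3 - <<'E'
from h import *
hold()
E
```

```text
t 6.2 TCP holder mm [-109.4    1.3   98.7] yaw 78.68 grip -0.002 F [-0.1 -0.4  0.2] zt [-1.e-03  4.e-04 -1.e+00]
```

```bash
python3 - <<'E'
from h import *
e=load("scene")
for z in (134,112,90): print(z,w2px(e,[fr(-105.5,1,z),fr(-107,-5,z)]).round(1).tolist())
M=cv2.Rodrigues(e["rvec"])[0];c=-M.T@e["tvec"].ravel();print("cam",c)
s=state();Rt=R.from_quat(s["ee_rot"]).as_matrix()
snap("scene")
for h in (0,20,40,73): print(h,w2px(e,s["eef_pos"]+Rt@[0,0,-h/1e3]).round(1))
def tri(p,q):
    a=load("top");A=[]
    for d,u in ((a,p),(e,q)):
        n=cv2.undistortPoints(np.array([[u]],float),K(d),d["D"]).ravel();M=cv2.Rodrigues(d["rvec"])[0];P=np.c_[M,d["tvec"].ravel()]
        A+= [n[0]*P[2]-P[0],n[1]*P[2]-P[1]]
    v=np.linalg.svd(np.array(A))[2][-1];v=v[:3]/v[3];print(toH(v),v[2])
tri(np.array([626,440])/4.3+[195,125],(205,269))
i=load("scene")["img"]
w=snap("wrist")["img"]
cv2.imwrite("pics/m3.png",np.hstack([cv2.resize(i[230:300,170:240],(490,490),interpolation=cv2.INTER_CUBIC),cv2.resize(w[170:310,230:320],(300,490),interpolation=cv2.INTER_CUBIC)]))
E
```

```text
134 [[206.7, 267.7], [204.0, 269.1]]
112 [[208.3, 272.6], [205.7, 274.0]]
90 [[209.8, 277.3], [207.2, 278.7]]
cam [ 0.79779246 -0.32425167  0.87446238]
0 [[208.1 274.3]]
20 [[206.7 269.9]]
40 [[205.2 265.4]]
73 [[202.7 257.6]]
[[-104.67859868   -4.01303688]] 0.13609301249291175
```

View pics/m3.png

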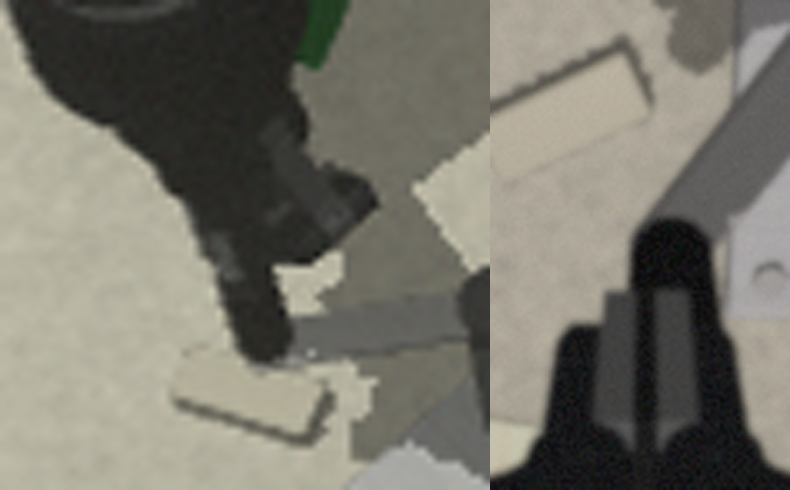

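The finger ends hide the knob's top in the wrist view (crop edge at row 290), although the TCP is supposedly beside it. So the fingertips seem to be well above the reported TCP. I'll feel for contact.

Emit:
{"api": "servo_tool", "payload": {
  "delta_pos": [
    [0,0,2],
    [0,0,1],
    [0,0,1],
    [0,0,1],
    [0,0,0]
  ],
  "dr": [
    [0,0,0],
    [0,0,0],
    [0,0,0],
    [0,0,0],
    [0,0,0]
  ],
  "jaw": [0,0,0,0,0]
}}

```text
t: 6.8
eef_pos: [0.457, -0.0709, 0.0976]
ee_rot: [0.773, 0.634, -0.0, 0.003]
ft_force: [-4.6, -2.6, 14.1]
grip_width: -0.002
gripper_force: 6.8
```

```bash
python3 -c "from h import *;hold()"
```

```text
t 6.8 TCP holder mm [-106.6   -0.4   97.6] yaw 78.73 grip -0.002 F [-4.6 -2.6 14.1] zt [ 0.0031 -0.0041 -1.    ]
```

Contact came at TCP z 98 mm on the knob's top at 134 mm, so the shut fingertips end about 36 mm above the reported TCP. I'll allow for that from here on: grip the knob with TCP z at about 66.

Emit:
{"api": "servo_tool", "payload": {
  "delta_pos": [
    [0,0,-12],
    [-4,0,0],
    [0,0,0],
    [0,0,0],
    [0,0,10],
    [0,0,15],
    [0,0,15],
    [0,0,0],
    [0,0,0],
    [0,0,0],
    [0,0,0],
    [0,0,0]
  ],
  "dr": [
    [0,0,0],
    [0,0,0],
    [0,0,0],
    [0,0,0],
    [0,0,0],
    [0,0,0],
    [0,0,0],
    [0,0,0],
    [0,0,0],
    [0,0,0],
    [0,0,0],
    [0,0,0]
  ],
  "jaw": [0.6,0.6,0.6,0.6,0.6,0.6,0.6,0.6,0,0,0,0],
  "grip_force": 30
}}

```text
t: 8.0
eef_pos: [0.4558, -0.0729, 0.0672]
ee_rot: [0.773, 0.634, 0.001, 0.001]
ft_force: [3.9, 0.4, -0.6]
grip_width: 0.202
gripper_force: 29.4
```

```bash
python3 -c "from h import *;hold()"
```

```text
t 8.0 TCP holder mm [-107.3   -2.6   67.2] yaw 78.66 grip 0.202 F [ 3.9  0.4 -0.6] zt [ 3.5e-03 -3.0e-04 -1.0e+00]
```

Emit:
{"api": "servo_tool", "payload": {
  "delta_pos": [
    [3,-3.2,0],
    [3,-3.1,0],
    [4.2,-3.4,0],
    [4.2,-3.3,0],
    [4.7,-2.8,0],
    [4.7,-2.6,0],
    [5,-2.1,0],
    [5,-1.9,0],
    [5.3,-1.4,0],
    [5.2,-1,0],
    [0,0,0],
    [0,0,0]
  ],
  "dr": [
    [0,0,0],
    [0,0,0],
    [0,0,0],
    [0,0,0],
    [0,0,0],
    [0,0,0],
    [0,0,0],
    [0,0,0],
    [0,0,0],
    [0,0,0],
    [0,0,0],
    [0,0,0]
  ],
  "jaw": [0,0,0,0,0,0,0,0,0,0,0,0]
}}

```text
t: 9.2
eef_pos: [0.4407, -0.0242, 0.0672]
ee_rot: [0.773, 0.634, 0.002, 0.002]
ft_force: [5.6, -0.5, -0.6]
grip_width: 0.2
gripper_force: 29.6
```

```bash
python3 -c "from h import *;hold()"
```

```text
t 9.2 TCP holder mm [-131.7   42.2   67.2] yaw 78.73 grip 0.2 F [ 5.6 -0.5 -0.6] zt [ 5.e-03 -3.e-04 -1.e+00]
```

Emit:
{"api": "servo_tool", "payload": {
  "delta_pos": [
    [0,0,0],
    [0,0,0],
    [0,0,-20],
    [0,0,-35],
    [0,0,-35],
    [0,0,-20],
    [15,1,0],
    [35,1,0],
    [35,1,0],
    [35,1,0],
    [35,2,0],
    [35,1,0],
    [35,1,0],
    [30,1,0],
    [14,1,0],
    [0,0,0]
  ],
  "dr": [
    [0,0,0],
    [0,0,0],
    [0,0,0],
    [0,0,0],
    [0,0,0],
    [0,0,0],
    [0,0,0],
    [0,0,0],
    [0,0,0],
    [0,0,0],
    [0,0,0],
    [0,0,0],
    [0,0,0],
    [0,0,0],
    [0,0,0],
    [0,0,0]
  ],
  "jaw": [0.5,0.6,0.6,0.6,0.6,0.6,0.6,0.6,0.6,0.6,0.6,0.6,0.6,0.6,0.6,0.6]
}}

```text
t: 10.8
eef_pos: [0.5003, 0.2381, 0.1754]
ee_rot: [0.773, 0.635, -0.001, -0.0]
ft_force: [-0.4, -0.6, -0.1]
grip_width: 0.6
gripper_force: 0.0
```

Emit:
{"api": "servo_tool", "payload": {
  "delta_pos": [
    [0,0,0],
    [0,0,0],
    [0,0,0],
    [0,0,0],
    [0,0,0],
    [0,0,0],
    [0,0,0],
    [0,0,0],
    [0,0,0],
    [0,0,0],
    [0,0,0]
  ],
  "dr": [
    [0,0,8],
    [0,0,8],
    [0,0,8],
    [0,0,8],
    [0,0,8],
    [0,0,8],
    [0,0,8],
    [0,0,8],
    [0,0,8],
    [0,0,0],
    [0,0,0]
  ],
  "jaw": [0.7,0.7,0.7,0.7,0.7,0.7,0.7,0.7,0.7,0.7,0.7]
}}

```text
t: 11.9
eef_pos: [0.5008, 0.236, 0.176]
ee_rot: [0.998, 0.059, -0.001, 0.0]
ft_force: [-0.6, 0.3, 0.4]
grip_width: 0.702
gripper_force: 0.0
```

```bash
python3 - <<'E'
from h import *
hold();print(state()["eef_pos"]);d=snap("wrist")
cv2.imwrite("pics/w4.png",cv2.resize(d["img"],(800,600),interpolation=cv2.INTER_CUBIC))
c,s=np.cos(np.radians(6.6)),np.sin(np.radians(6.6))
for z in (.05,): print(w2px(d,[[.5034+x*c-y*s,.2377+x*s+y*c,z] for x,y in ((.03,.02),(.03,-.02),(-.03,-.02),(-.03,.02))])/.7)
# auto: cream segmentation near the predicted centre
h=cv2.cvtColor(d["img"],cv2.COLOR_BGR2HSV);p=w2px(d,[[.5034,.2377,.05]])[0].astype(int);print(p/.7,h[p[1],p[0]],d["img"][p[1],p[0]])
E
```

```text
t 11.9 TCP holder mm [-123.8  309.1  176. ] yaw 6.78 grip 0.702 F [-0.6  0.3  0.4] zt [-1.e-03 -8.e-04 -1.e+00]
[0.50078924 0.23599976 0.17595164]
[[365.25212229 226.22569378]
 [420.29183273 226.38216419]
 [418.54825851 304.10293404]
 [366.77333327 303.95933018]]
[391.42857143 265.71428571] [ 25  75 190] [134 180 190]
```

View pics/w4.png

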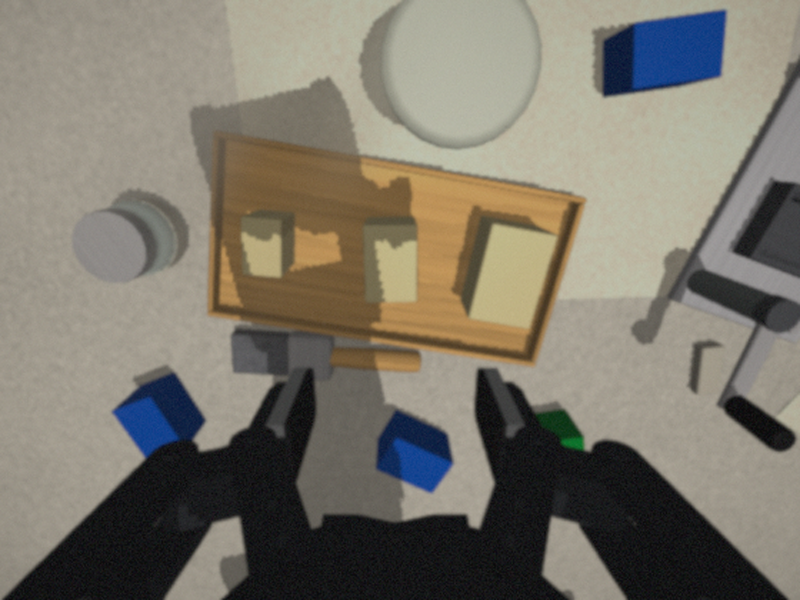

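The blank is at cols 364–417, rows 220–302, within about 2 mm of the prediction and square to the tool. I'll shift slightly and descend.

Emit:
{"api": "servo_tool", "payload": {
  "delta_pos": [
    [4,-2,10],
    [0,0,30],
    [0,0,35],
    [0,0,35],
    [0,0,25],
    [0,0,15],
    [0,0,12],
    [0,0,10],
    [0,0,8],
    [0,0,8],
    [0,0,0],
    [0,0,0]
  ],
  "dr": [
    [0,0,0],
    [0,0,0],
    [0,0,0],
    [0,0,0],
    [0,0,0],
    [0,0,0],
    [0,0,0],
    [0,0,0],
    [0,0,0],
    [0,0,0],
    [0,0,0],
    [0,0,0]
  ],
  "jaw": [0.7,0.7,0.7,0.7,0.7,0.7,0.7,0.7,0.7,0.7,0.7,0.7]
}}

```text
t: 13.15
eef_pos: [0.5053, 0.2399, -0.0115]
ee_rot: [0.998, 0.058, 0.0, -0.0]
ft_force: [0.6, -0.1, 0.1]
grip_width: 0.702
gripper_force: 0.0
```

```bash
python3 -c "from h import *;hold();print(state()['eef_pos'])"
```

```text
t 13.2 TCP holder mm [-120.1  313.8  -11.5] yaw 6.68 grip 0.702 F [ 0.6 -0.1  0.1] zt [ 6.e-04  2.e-04 -1.e+00]
[ 0.50533404  0.23988619 -0.01147172]
```

Emit:
{"api": "servo_tool", "payload": {
  "delta_pos": [
    [0,0,0],
    [0,0,0],
    [0,0,0],
    [0,0,0],
    [0,0,0],
    [0,0,0],
    [0,0,-5],
    [0,0,-15],
    [0,0,-20],
    [0,0,0]
  ],
  "dr": [
    [0,0,0],
    [0,0,0],
    [0,0,0],
    [0,0,0],
    [0,0,0],
    [0,0,0],
    [0,0,0],
    [0,0,0],
    [0,0,0],
    [0,0,0]
  ],
  "jaw": [0.3,0.3,0.3,0.3,0.3,0.3,0.3,0.3,0.3,0.3],
  "grip_force": 50
}}

```text
t: 14.15
eef_pos: [0.5074, 0.2406, 0.0313]
ee_rot: [0.998, 0.058, 0.003, -0.001]
ft_force: [0.7, 0.1, -1.1]
grip_width: 0.461
gripper_force: 51.5
```

```bash
python3 -c "from h import *;hold();print(state()['eef_pos'],state()['gripper_force'])"
```

```text
t 14.2 TCP holder mm [-118.2  315.    31.3] yaw 6.68 grip 0.461 F [ 0.7  0.1 -1.1] zt [ 0.0054  0.0018 -1.    ]
[0.50742574 0.24061203 0.03130013] 51.526994705200195
```

Emit:
{"api": "servo_tool", "payload": {
  "delta_pos": [
    [0,0,-20],
    [0,0,-35],
    [0,0,-35],
    [0,0,-25],
    [0,0,0],
    [0,0,0],
    [0,0,0],
    [0,0,0],
    [0,0,0],
    [0,0,0],
    [0,0,0],
    [0,0,0],
    [0,0,0],
    [0,0,0],
    [0,0,0]
  ],
  "dr": [
    [0,0,0],
    [0,0,0],
    [0,0,0],
    [0,0,0],
    [0,0,-8],
    [0,0,-8],
    [0,0,-8],
    [0,0,-8],
    [0,0,-8],
    [0,0,-8],
    [0,0,-8],
    [0,0,-8],
    [0,0,-8],
    [0,0,0],
    [0,0,0]
  ],
  "jaw": [0.3,0.3,0.3,0.3,0.3,0.3,0.3,0.3,0.3,0.3,0.3,0.3,0.3,0.3,0.3]
}}

```text
t: 15.65
eef_pos: [0.5045, 0.2396, 0.1426]
ee_rot: [0.774, 0.633, -0.0, -0.0]
ft_force: [-0.5, -0.3, -0.3]
grip_width: 0.459
gripper_force: 51.3
```

Emit:
{"api": "servo_tool", "payload": {
  "delta_pos": [
    [-15,6,0],
    [-30,12,0],
    [-30,12,0],
    [-30,12,0],
    [-30,12,0],
    [-30,12,0],
    [-30,12,0],
    [-30,12,0],
    [-30,11,0],
    [-30,10,0],
    [-20,5,0],
    [-10,3,0],
    [0,0,0],
    [0,0,0]
  ],
  "dr": [
    [0,0,0],
    [0,0,0],
    [0,0,0],
    [0,0,0],
    [0,0,0],
    [0,0,0],
    [0,0,0],
    [0,0,0],
    [0,0,0],
    [0,0,0],
    [0,0,0],
    [0,0,0],
    [0,0,0],
    [0,0,0]
  ],
  "jaw": [0.3,0.3,0.3,0.3,0.3,0.3,0.3,0.3,0.3,0.3,0.3,0.3,0.3,0.3]
}}

```text
t: 17.05
eef_pos: [0.5595, -0.0921, 0.143]
ee_rot: [0.774, 0.634, 0.0, -0.0]
ft_force: [-0.5, 0.5, -1.4]
grip_width: 0.456
gripper_force: 51.3
```

```bash
python3 - <<'E'
from h import *
hold();d=snap("wrist")
s=state();Rt=R.from_quat(s["ee_rot"]).as_matrix()
# blank top face in tool frame: underside 16.5 mm above TCP, top 61.5 mm above
for h in (16.5,61.5): print(h,w2px(d,[s["eef_pos"]+Rt@[x/1e3,y/1e3,-h/1e3] for x,y in ((30,20),(30,-20),(-30,-20),(-30,20))]).round(1).tolist())
print("block top px",w2px(d,[fr(-31,40,30),fr(31,40,30),fr(31,-40,30),fr(-31,-40,30)]).round(1).tolist(),"pocket rim",w2px(d,[fr(-22,32,30),fr(22,32,30)]).round(1).tolist())
cv2.imwrite("pics/w5.png",cv2.resize(d["img"][60:330,120:480],(800,600),interpolation=cv2.INTER_CUBIC))
E
```

```text
t 17.1 TCP holder mm [ -1.9  -1.1 143. ] yaw 78.64 grip 0.456 F [-0.5  0.5 -1.4] zt [-5.e-04  8.e-04 -1.e+00]
16.5 [[311.6, 202.8], [242.9, 202.9], [246.4, 291.2], [308.1, 291.1]]
61.5 [[323.3, 234.0], [231.7, 234.1], [237.8, 343.5], [317.2, 343.5]]
block top px [[247.7, 153.0], [310.4, 152.9], [307.7, 227.9], [250.1, 227.9]] pocket rim [[256.9, 161.0], [301.1, 161.0]]
```

View pics/w5.png

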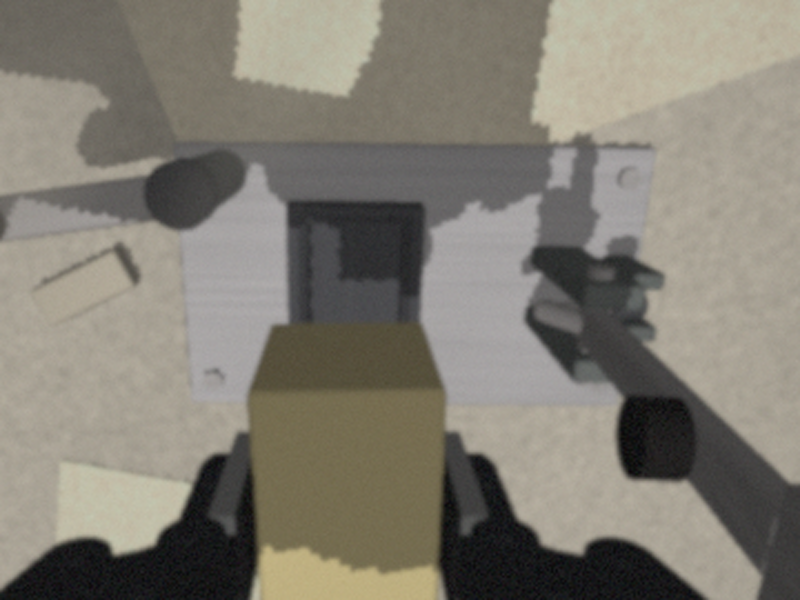

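The blank sits square in the hand, about 0.7 mm off each way. The block's top edges are at crop cols 288–425, row 202, which puts the pocket about 1 mm +x and 1.5 mm +y. I'll correct and lower.

Emit:
{"api": "servo_tool", "payload": {
  "delta_pos": [
    [3.2,3,10],
    [0,0,30],
    [0,0,35],
    [0,0,28],
    [0,0,15],
    [0,0,5],
    [0,0,0],
    [0,0,3],
    [0,0,3],
    [0,0,3],
    [0,0,3],
    [0,0,0]
  ],
  "dr": [
    [0,0,0],
    [0,0,0],
    [0,0,0],
    [0,0,0],
    [0,0,0],
    [0,0,0],
    [0,0,0],
    [0,0,0],
    [0,0,0],
    [0,0,0],
    [0,0,0],
    [0,0,0]
  ],
  "jaw": [0.3,0.3,0.3,0.3,0.3,0.3,0.3,0.3,0.3,0.3,0.3,0.3]
}}

```text
t: 18.3
eef_pos: [0.5632, -0.09, 0.008]
ee_rot: [0.773, 0.634, -0.0, -0.0]
ft_force: [-1.1, -0.2, -0.9]
grip_width: 0.457
gripper_force: 51.6
```

```bash
python3 -c "from h import *;hold()"
```

```text
t 18.3 TCP holder mm [1.3 1.7 8. ] yaw 78.68 grip 0.457 F [-1.1 -0.2 -0.9] zt [-1.e-04 -0.e+00 -1.e+00]
```

Already 5 mm inside the chamfer with no force; on down to the floor.

Emit:
{"api": "servo_tool", "payload": {
  "delta_pos": [
    [0,0,3],
    [0,0,3],
    [0,0,3],
    [0,0,2],
    [0,0,1],
    [0,0,0]
  ],
  "dr": [
    [0,0,0],
    [0,0,0],
    [0,0,0],
    [0,0,0],
    [0,0,0],
    [0,0,0]
  ],
  "jaw": [0.3,0.3,0.3,0.3,0.3,0.3]
}}

```text
t: 18.9
eef_pos: [0.5635, -0.0899, -0.0038]
ee_rot: [0.773, 0.634, 0.0, 0.0]
ft_force: [-0.6, -0.1, -0.7]
grip_width: 0.459
gripper_force: 51.7
```

```bash
python3 -c "from h import *;hold()"
```

```text
t 18.9 TCP holder mm [ 1.6  1.8 -3.8] yaw 78.68 grip 0.459 F [-0.6 -0.1 -0.7] zt [ 2.e-04 -0.e+00 -1.e+00]
```

Emit:
{"api": "servo_tool", "payload": {
  "delta_pos": [
    [0,0,1],
    [0,0,1],
    [0,0,0.5],
    [0,0,0]
  ],
  "dr": [
    [0,0,0],
    [0,0,0],
    [0,0,0],
    [0,0,0]
  ],
  "jaw": [0.3,0.3,0.3,0.3]
}}

```text
t: 19.3
eef_pos: [0.5636, -0.09, -0.0038]
ee_rot: [0.773, 0.634, -0.0, -0.0]
ft_force: [-6.7, 1.4, 13.5]
grip_width: 0.458
gripper_force: 53.5
```

```bash
python3 -c "from h import *;hold()"
```

```text
t 19.3 TCP holder mm [ 1.7  1.8 -3.8] yaw 78.69 grip 0.458 F [-6.7  1.4 13.5] zt [-9.e-04  1.e-04 -1.e+00]
```

Firm contact at exactly the expected height (TCP -4), so the blank is home. I'll release, rise and go over behind the raised arm.

Emit:
{"api": "servo_tool", "payload": {
  "delta_pos": [
    [0,0,-0.5],
    [0,0,0],
    [0,0,0],
    [0,0,0],
    [0,0,-10],
    [0,0,-25],
    [0,0,-30],
    [0,0,-35],
    [0,0,-35],
    [0,0,-35],
    [0,0,-35],
    [0,0,-30],
    [0,0,0]
  ],
  "dr": [
    [0,0,0],
    [0,0,0],
    [0,0,0],
    [0,0,0],
    [0,0,0],
    [0,0,0],
    [0,0,0],
    [0,0,0],
    [0,0,0],
    [0,0,0],
    [0,0,0],
    [0,0,0],
    [0,0,0]
  ],
  "jaw": [0.6,0.65,0.65,0.65,0.65,0.65,0.65,0.65,0.65,0.65,0,0,0]
}}

```text
t: 20.6
eef_pos: [0.5671, -0.0909, 0.2363]
ee_rot: [0.773, 0.634, 0.003, 0.005]
ft_force: [0.7, -0.5, 2.0]
grip_width: 0.143
gripper_force: 0.0
```

```bash
python3 - <<'E'
from h import *
hold();d=snap("wrist");snap("top")
# blank top face expected px (seated, z 57) vs cream segmentation
E=w2px(d,[fr(x+1,y+1.5,57) for x,y in ((-20,30),(20,30),(20,-30),(-20,-30))]);print(E.round(1).tolist())
h=cv2.cvtColor(d["img"],cv2.COLOR_BGR2HSV);m=((h[...,0]>18)&(h[...,0]<34)&(h[...,1]>55)).astype(np.uint8)
n,l,st,c=cv2.connectedComponentsWithStats(m)
for i in range(1,n):
    if st[i,4]>150:
        r=cv2.minAreaRect(np.argwhere(l==i)[:,::-1].astype(np.float32));print(st[i].tolist(),r)
E
```

```text
t 20.6 TCP holder mm [  5.4   1.5 236.3] yaw 78.69 grip 0.143 F [ 0.7 -0.5  2. ] zt [ 0.0117 -0.0033 -0.9999]
[[255.1, 154.3], [288.0, 154.2], [287.5, 201.4], [256.2, 201.5]]
[143, 0, 76, 14, 538] ((180.5, 6.5), (13.0, 75.0), 90.0)
[255, 150, 34, 52, 1698] ((271.5, 175.5), (51.0, 33.0), 90.0)
[446, 332, 100, 80, 2623] ((498.47564697265625, 371.280517578125), (108.540771484375, 34.202056884765625), 38.65980911254883)
```

The blank's top matches the seated prediction within a pixel. Now behind the arm.

Emit:
{"api": "servo_tool", "payload": {
  "delta_pos": [
    [0,10,-5],
    [0,25,-5],
    [0,30,0],
    [0,30,0],
    [0,24,0],
    [0,0,0],
    [0,0,0]
  ],
  "dr": [
    [0,0,0],
    [0,0,0],
    [0,0,0],
    [0,0,0],
    [0,0,0],
    [0,0,0],
    [0,0,0]
  ],
  "jaw": [0,0,0,0,0,0,0]
}}

```text
t: 21.4
eef_pos: [0.6794, -0.1131, 0.2367]
ee_rot: [0.773, 0.634, -0.001, -0.002]
ft_force: [-1.0, -0.0, -0.6]
grip_width: 0.0
gripper_force: 0.0
```

```bash
python3 -c "from h import *;hold()"
```

```text
t 21.4 TCP holder mm [119.7   1.8 236.7] yaw 78.68 grip 0.0 F [-1.  -0.  -0.6] zt [-0.0043  0.0012 -1.    ]
```

Emit:
{"api": "servo_tool", "payload": {
  "delta_pos": [
    [0,0,20],
    [0,0,21],
    [0,0,0],
    [0,-11,0],
    [0,-11,0],
    [0,-10,1],
    [0,-10,1],
    [0,-10,2],
    [0,-10,3],
    [0,-10,4],
    [0,-9,4],
    [0,-9,4],
    [0,-12,8],
    [0,-11,8],
    [0,-10,8],
    [0,0,0]
  ],
  "dr": [
    [0,0,0],
    [0,0,0],
    [0,0,0],
    [0,0,0],
    [0,0,0],
    [0,0,0],
    [0,0,0],
    [0,0,0],
    [0,0,0],
    [0,0,0],
    [0,0,0],
    [0,0,0],
    [0,0,0],
    [0,0,0],
    [0,0,0],
    [0,0,0]
  ],
  "jaw": [0,0,0,0,0,0,0,0,0,0,0,0,0,0,0,0]
}}

```text
t: 23.0
eef_pos: [0.5569, -0.0886, 0.1536]
ee_rot: [0.773, 0.634, -0.001, -0.002]
ft_force: [1.5, 0.6, 4.8]
grip_width: 0.002
gripper_force: 2.3
```

```bash
python3 -c "from h import *;hold()"
```

```text
t 23.0 TCP holder mm [ -5.1   1.8 153.6] yaw 78.68 grip 0.002 F [1.5 0.6 4.8] zt [-3.9e-03  7.0e-04 -1.0e+00]
```

The fingers carry 5 N from the arm at about 45°, so it is following. On down.

Emit:
{"api": "servo_tool", "payload": {
  "delta_pos": [
    [0,-9,10],
    [0,-9,11],
    [0,-8,11],
    [0,-5,9],
    [0,-5,9],
    [0,-4,9],
    [0,-3,10],
    [0,-2.5,9],
    [0,-2,10],
    [0,-1,7],
    [0,-1,6],
    [0,0,5],
    [0,0,4],
    [0,0,1],
    [0,0,0]
  ],
  "dr": [
    [0,0,0],
    [0,0,0],
    [0,0,0],
    [0,0,0],
    [0,0,0],
    [0,0,0],
    [0,0,0],
    [0,0,0],
    [0,0,0],
    [0,0,0],
    [0,0,0],
    [0,0,0],
    [0,0,0],
    [0,0,0],
    [0,0,0]
  ],
  "jaw": [0,0,0,0,0,0,0,0,0,0,0,0,0,0,0]
}}

```text
t: 24.5
eef_pos: [0.5112, -0.0795, 0.0444]
ee_rot: [0.773, 0.634, 0.0, 0.0]
ft_force: [-0.7, 0.5, 0.6]
grip_width: -0.006
gripper_force: 0.0
```

```bash
python3 -c "from h import *;hold()"
```

```text
t 24.5 TCP holder mm [-51.7   1.8  44.4] yaw 78.68 grip -0.006 F [-0.7  0.5  0.6] zt [ 4.e-04 -1.e-04 -1.e+00]
```

Emit:
{"api": "servo_tool", "payload": {
  "delta_pos": [
    [0,0,1],
    [0,0,1],
    [0,0,1],
    [0,0,0]
  ],
  "dr": [
    [0,0,0],
    [0,0,0],
    [0,0,0],
    [0,0,0]
  ],
  "jaw": [0,0,0,0]
}}

```text
t: 24.9
eef_pos: [0.5116, -0.0796, 0.0438]
ee_rot: [0.773, 0.634, -0.0, 0.0]
ft_force: [-5.9, 2.1, 13.2]
grip_width: -0.003
gripper_force: 6.5
```

```bash
python3 -c "from h import *;hold()"
```

```text
t 24.9 TCP holder mm [-51.3   1.8  43.8] yaw 78.7 grip -0.003 F [-5.9  2.1 13.2] zt [ 1.e-04 -2.e-04 -1.e+00]
```

The arm is level and solid (tip stops at 80 mm). Back to the knob.

Emit:
{"api": "servo_tool", "payload": {
  "delta_pos": [
    [0,0,-20],
    [0,0,-35],
    [0,0,-30],
    [10,-20,0],
    [20,-40,0],
    [10,-20,0],
    [0,0,0],
    [0,0,15],
    [0,0,25],
    [0,0,20],
    [0,0,0],
    [0,0,0],
    [0,0,0],
    [0,0,0],
    [0,0,0]
  ],
  "dr": [
    [0,0,0],
    [0,0,0],
    [0,0,0],
    [0,0,0],
    [0,0,0],
    [0,0,0],
    [0,0,0],
    [0,0,0],
    [0,0,0],
    [0,0,0],
    [0,0,0],
    [0,0,0],
    [0,0,0],
    [0,0,0],
    [0,0,0]
  ],
  "jaw": [0,0,0.6,0.6,0.6,0.6,0.6,0.6,0.6,0.6,0.6,0,0,0,0],
  "grip_force": 30
}}

```text
t: 26.4
eef_pos: [0.4405, -0.0247, 0.0676]
ee_rot: [0.773, 0.634, -0.0, 0.0]
ft_force: [-5.0, -0.1, 6.5]
grip_width: 0.199
gripper_force: 29.3
```

```bash
python3 -c "from h import *;hold()"
```

```text
t 26.4 TCP holder mm [-131.9   41.6   67.6] yaw 78.7 grip 0.199 F [-5.  -0.1  6.5] zt [-4.e-04 -4.e-04 -1.e+00]
```

Knob gripped again; leading it round to shut.

Emit:
{"api": "servo_tool", "payload": {
  "delta_pos": [
    [-5.6,1,0],
    [-5.6,1.5,0],
    [-5,1.8,0],
    [-5,2.2,0],
    [-4.7,2.6,0],
    [-4.6,2.8,0],
    [-4.3,3.2,0],
    [-4.1,3.5,0],
    [-3.8,3.8,0],
    [-3.5,4.1,0],
    [-3.2,4.4,0],
    [-2.9,4.5,0],
    [-2.5,4.8,0],
    [-2.2,4.9,0],
    [-1.7,5.1,0],
    [-1.4,5.2,0],
    [-1,5.3,0],
    [-0.6,5.4,0],
    [-0.2,5,0],
    [0,0,0]
  ],
  "dr": [
    [0,0,0],
    [0,0,0],
    [0,0,0],
    [0,0,0],
    [0,0,0],
    [0,0,0],
    [0,0,0],
    [0,0,0],
    [0,0,0],
    [0,0,0],
    [0,0,0],
    [0,0,0],
    [0,0,0],
    [0,0,0],
    [0,0,0],
    [0,0,0],
    [0,0,0],
    [0,0,0],
    [0,0,0],
    [0,0,0]
  ],
  "jaw": [0,0,0,0,0,0,0,0,0,0,0,0,0,0,0,0,0,0,0,0]
}}

```text
t: 28.4
eef_pos: [0.4971, -0.1014, 0.067]
ee_rot: [0.773, 0.635, -0.002, 0.001]
ft_force: [-5.4, -4.8, 4.1]
grip_width: 0.2
gripper_force: 30.0
```

```bash
python3 -c "from h import *;hold()"
```

```text
t 28.4 TCP holder mm [-61.3 -22.5  67. ] yaw 78.81 grip 0.2 F [-5.4 -4.8  4.1] zt [-0.0027 -0.0042 -1.    ]
```

Emit:
{"api": "servo_tool", "payload": {
  "delta_pos": [
    [1,2,0],
    [0,2,0],
    [0,1,0],
    [0,0,0]
  ],
  "dr": [
    [0,0,0],
    [0,0,0],
    [0,0,0],
    [0,0,0]
  ],
  "jaw": [0,0,0,0]
}}

```text
t: 28.8
eef_pos: [0.497, -0.1016, 0.0667]
ee_rot: [0.772, 0.635, -0.007, -0.003]
ft_force: [-17.3, -8.0, 13.0]
grip_width: 0.201
gripper_force: 31.8
```

```bash
python3 -c "from h import *;hold()"
```

```text
t 28.8 TCP holder mm [-61.4 -22.7  66.7] yaw 78.87 grip 0.201 F [-17.3  -8.   13. ] zt [-0.0143 -0.0044 -0.9999]
```

The lever is hard against its stop. I'll ease off, release and back away, then check.

Emit:
{"api": "servo_tool", "payload": {
  "delta_pos": [
    [0,-2,0],
    [0,0,0],
    [0,0,0],
    [0,0,-10],
    [0,0,-25],
    [0,0,-35],
    [0,0,-35],
    [0,0,-30],
    [-15,-15,0],
    [-25,-25,0],
    [-15,-15,0],
    [0,0,0],
    [0,0,0]
  ],
  "dr": [
    [0,0,0],
    [0,0,0],
    [0,0,0],
    [0,0,0],
    [0,0,0],
    [0,0,0],
    [0,0,0],
    [0,0,0],
    [0,0,0],
    [0,0,0],
    [0,0,0],
    [0,0,0],
    [0,0,0]
  ],
  "jaw": [0.2,0.5,0.6,0.6,0.6,0.6,0.6,0.6,0.6,0.6,0.6,0.6,0.6]
}}

```text
t: 30.1
eef_pos: [0.4372, -0.1419, 0.2022]
ee_rot: [0.774, 0.634, 0.001, 0.001]
ft_force: [0.3, 0.4, 0.1]
grip_width: 0.6
gripper_force: 0.0
```

```bash
python3 - <<'E'
from h import *
hold();d=snap("wrist")
g=d["img"].max(2)
for a in (1.35,1.47,1.57):
    p=w2px(d,[fr(-62-72*np.cos(a)+1,52-72*np.sin(a)+1,z) for z in (134,90)]);print(a,p.round(1).tolist())
# black knob: dark blob around it
p=w2px(d,fr(-61,-20,120))[0].astype(int)
w=g[p[1]-45:p[1]+45,p[0]-45:p[0]+45]
n,l,st,c=cv2.connectedComponentsWithStats((w<28).astype(np.uint8))
for i in range(1,n):
    if st[i,4]>30: print(st[i]+[p[0]-45,p[1]-45,0,0,0],c[i]+p-45)
# map of brightness along bar from pivot to knob
for a in (1.35,1.47,1.57): print(a,[int(g[int(v),int(u)]) for u,v in w2px(d,[fr(-61-r*np.cos(a),53-r*np.sin(a),90) for r in range(15,62,6)])])
E
```

```text
t 30.1 TCP holder mm [-112.1  -73.9  202.2] yaw 78.64 grip 0.6 F [0.3 0.4 0.1] zt [ 2.5e-03 -3.0e-04 -1.0e+00]
1.35 [[319.6, 141.6], [313.1, 136.8]]
1.47 [[329.8, 143.3], [321.9, 138.3]]
1.57 [[338.4, 143.7], [329.2, 138.7]]
[321 132  26  20 354] [333.81920904 140.99435028]
1.35 [85, 86, 80, 73, 71, 84, 85, 85]
1.47 [83, 81, 83, 83, 85, 86, 85, 84]
1.57 [84, 85, 86, 84, 87, 86, 82, 85]
```

The knob blob's centre at (333.8, 141) is exactly where 1.57 rad puts it, so I'm handing in.

```bash
python3 -c "from h import *;print(order.sign_off())"
```

```text
the job is handed in; nothing more can be done
None
```

The job is handed in: the middle blank is seated in the pocket, the hold-down arm is clicked down on it and the locking lever is swung fully shut, at about 30 s of the 72 s allowed; the sign-off gave no verdict.

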